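# Press a mosaic panel onto its backing board

## Task

Load the hand press while its safety catch still holds the arm up: lay the mosaic panel squarely on the plywood backing board that already lies on the press bed, then the thick wooden pressing block squarely on the panel, so that the three make one pile with its edges flush, nothing dropped. Then flip the safety catch at the side of the press all the way over towards the front and, only after that, pull the grip bar down until the arm is fully home and the platen presses on the pile. Finish while still holding the bar down with the gripper, so that the pile stays pressed; leave the glue bottle, the dish and the picture frame where they are.

Things in the scene. Friction and masses are not known exactly. Their poses are not given: they have to be found in the camera images.
- press: The clamshell hand press, fixed to the table: grey base 280 (x) by 250 mm (y), its top 22 mm up; on it a black rubber bed mat 130 by 140 mm, top 30 mm above the table, centred at x = -15 mm. Origin: centre of the base's underside, on the table. x points from the front (nearest the robot) to the hinge cheeks at the back, z up; yaw within 12 degrees. The catch is on the negative y side.
- hinge (a point): Point on the axis of the arm's hinge, midway between the cheeks: 100 mm behind the press origin, 88 mm above the table. The axis runs along the press's y axis.
- grip (a point): Centre of the grip bar: black rubber-covered round bar, 24 mm thick, 138 mm long along the press's y axis, between the arm's two flat side bars, free all round. 225 mm from the hinge axis. Arm open: straight above the hinge, 313 mm above the table; arm home: 225 mm in front of the hinge, 88 mm above the table.
- lever (a joint): Angle of the press arm (rad): 0 = open, upright, at its stop; grows as the grip bar is pulled forwards and down; 1.57 = fully home, arm level, at its stop. A return spring lifts it if let go: the bar needs 2 to 6 N as it swings, about 12 N at the end, where the pile is pressed. While the catch is on, a tooth of the arm is blocked: it gives only a few hundredths.
- platen: Aluminium pressing plate, 130 mm wide, 120 long, 14 thick, hung in the arm on sprung bolts with 8 mm of give. Origin: on the hinge axis; the plate's centre is 115 mm from it along the arm. Arm open: its face stands upright, 25 mm in front of the hinge axis, 143 to 263 mm above the table. Arm home: its face would be 63 mm above the table; the full pile (top at 68 mm) pushes it up 5 mm.
- catch_pin (a point): The place to take the safety catch: on the black cross pin at the top of the catch's steel lever. The pin is 12 mm thick and 46 mm long, along the press's y axis, its free end 15 mm outwards of this point, the steel lever 24 mm inwards. It is 100 mm from the catch's pivot: straight above it, 179 mm above the table, while the catch is on.
- catch_pivot (a point): Point on the pivot axis of the catch, level in y with the point on the cross pin: 20 mm behind the press origin, at y = -137 mm in the press frame, 79 mm above the table. The axis runs along the press's y axis.
- catch (a joint): Angle of the safety catch (rad): 0 = on, lever upright, pawl against the tooth of the arm; grows as the cross pin is swung forwards (away from the hinge, towards the front of the press) and down; 0.95 = fully over, at its stop, the pin 58 mm above the pivot and 81 mm in front of it. Light (under 1 N at the pin) and stays over once flipped.
- board_mid (a point): Centre of the backing board, plain plywood, 100 mm (x) by 60 mm (y) by 12 mm thick; it lies flat on the bed mat from the start, within 10 mm of the mat's centre each way and up to about 9 degrees askew in the press. A half turn about z makes no difference.
- panel_mid (a point): Centre of the mosaic panel, 100 mm (x) by 60 mm (y) by 10 mm thick: a white slab faced with bits of blue and white ceramic, face up on the table on one side of the press. A half turn about z makes no difference. 0.1 to 0.2 kg.
- block_mid (a point): Centre of the pressing block, plain brown wood, 100 mm (x) by 60 mm (y) by 16 mm thick, lying flat on the table on the other side of the press. A half turn about z makes no difference. 0.06 to 0.11 kg.
- glue: Bystander: glue bottle, white with a yellow spout, 40 mm across, 126 mm high, standing. Origin: centre of its foot.
- dish: Bystander: white dish of ceramic bits, 90 mm across, 32 mm high. Origin: centre of its foot.
- frame: Bystander: dark wooden picture frame, 150 by 200 mm, 16 mm thick, lying flat. Origin: centre of its underside.
There are look-alikes about, which are no part of the job. Of the things that look like the part that bears panel_mid, the largest one is meant.

How it is judged:
By the outcome, as a careful person would: the job done as asked, in the order asked, and still so for the second after the job is handed in, while the arm keeps its last pose, push and grip.
It also fails if it takes over 72 s, if anything falls off the work surface, if the arm or the gripper's body presses on something with over 40 N, if the wrist force passes 120 N, or if a joint passes its speed limit or range.

## Robot

A 6-joint arm with a two-finger parallel gripper is mounted at the origin on the work surface. World frame = base frame: x ahead of the robot, y to its left, z up, the work surface at z = 0. Lengths are in m, angles in rad, forces in N, time in s.
With the tool pointing down it reaches from about 0.25 to 0.775 m from the base axis. Payload 4 kg.
Tool frame: the origin (TCP) lies on the mounting face of the last link; the fingertips stand 199 mm ahead of it and the grasp point (between the pads) lies 180 mm ahead of it (env.pinch_z is the distance from the TCP to the grasp point, in m); z points along the fingers, y is the line along which they close (so a half turn about z gives the same grasp; the last joint's range is limited). The gripper opens to 94 mm and grips with 3 to 60 N. Pads are 16 mm wide; open, the fingers measure 119 mm over their backs; the gripper's body (75 mm by 177 mm) begins 78 mm behind the grasp point.
Start: joints at [1.209, 0.087, 1.371, -0, 1.684, -0.103], TCP at [0.141, 0.532, 0.405] pointing down, gripper open.
Joint ranges: [-3.1, 3.1], [-0.76, 2.03], [0.27, 2.55], [-1.08, 4.22], [0.17, 2.65], [-2.57, 2.57]. Speed limits (rad/s): [2.79, 2.79, 3.14, 3.14, 3.14, 3.14].

## Interface

Orientations are given as a unit quaternion [w, x, y, z].
In Python, from plant import env, eyes, close_job gives the robot as it stands.
- The arm moves only by the tool arm_command, never from a script. Its arguments are lists of equal length, an entry for each row: "jaw": the opening, from 0 (shut) to 1 (fully open); "offset": the shift along the tool's x, y, z as a fraction of full scale, a list of three; "turn": the turn about the tool's z as a fraction of full scale. In form: {"jaw": [jaw, ...], "offset": [[tx, ty, tz], ...], "turn": [turn, ...]}. A call has 1 to 8 rows; each row is the pose to reach, as a shift and turn from the pose commanded when the call began, along the tool's axes at that moment, turning the shorter way round; what a row does not reach only later rows make up. Full scale, the value 1, is 0.15 m for a shift and pi rad for a turn. A row lasts 1/8 s, in which the tool goes at most 62.5 mm and 10.7 degrees, less where a joint would pass 70% of its speed; a pose out of reach is approached as far as the arm can. A call with a number of a shift or a turn outside -1 to 1 is refused whole. A call with a gripper value outside its range is refused whole. The fingers move at their own pace and stop on an object; "squeeze" is the grip in N (left out, the last holds). Time passes only in rows, so rows that repeat a pose let the fingers close. It gives the time, the measured TCP pose, the force, the opening and the grip force at its end, in the units of the state.
- env.read_state(): the state, without advancing time (a new reading comes with each control period).
- eyes.get_image(name): name is "side" or "top" or "wrist"; returns a dict with "frame" (480x640x3 uint8, red, green, blue), "z_map" (480x640 float32, m along the optical axis (not along the pixel's ray), 0 where there is no reading), "fovy" (degrees; the focal length in pixels is half the picture's height over the tangent of half this angle, whatever the lens; pixels are square), "cx", "cy" (the principal point, pixels), "R" (3x3) and "t" (3): a world point X has camera coordinates R X + t; the wrist camera has in their place "T_tool_cam" (4x4, takes a point from camera to tool coordinates, whose origin is the TCP and whose axes are the flange's). Camera axes: x right, y down, z forward; pixel columns grow to the right and rows downward; lengths in m; the calibration is good to about 2 mm. A picture is of the moment at which its call begins: read the wrist's pose just before it.
- close_job(): hands the job in; it is judged then, once.
The state is a dict: "time_s": time; "joint_pos": joint angles; "joint_vel": joint speeds; "joint_efforts": joint torques, N m; "tool_pos": TCP position; "tcp_rot": TCP orientation; "ft_force": force on the tool from outside, world axes, zero at the start; "moment": the same for the moment, N m; "gripper_width": finger opening in m; "grasp_force": force on a finger pad.
Only numpy, scipy, OpenCV 4.12 (cv2) and the standard library are available. Lean on these libraries where they do the work, as an engineer would, in place of code of your own. Each camera call takes 0.05 s, during which the arm holds its last target. There are 200 camera calls.

## Working session

There is one attempt and no reset: what is moved stays moved. The work goes in short steps, Python scripts to look and compute and a tool call to move; the robot and the scene stay as the last step left them, time stands still between calls to the robot, and variables do not carry over. Pictures are saved under pics/ and viewed, at most 10 in all, crops included, and the job is handed in when it is done.

Besides the shell and the picture viewer there is one more tool, called after "Emit:" by a JSON object that holds its "method" and its "body". arm_command: Moves the arm, as the interface text tells. Its arguments: {"type":"object","properties":{"jaw":{"type":"array","items":{"type":"number"}},"offset":{"type":"array","items":{"type":"array","items":{"type":"number","minimum":-1,"maximum":1}}},"turn":{"type":"array","items":{"type":"number","minimum":-1,"maximum":1}},"squeeze":{"type":"number"}},"required":["jaw","offset","turn"]}

```bash
ls; mkdir -p pics; cat > h.py <<'E'
import numpy as np, cv2
from plant import env, eyes
from scipy.spatial.transform import Rotation as Ro
def q(w): return Ro.from_quat([w[1],w[2],w[3],w[0]])
def get(n):
    s=env.read_state(); im=eyes.get_image(n)
    f=240/np.tan(np.radians(im['fovy'])/2)
    if 'R' in im: Rw=np.array(im['R']).T; tw=-Rw@np.array(im['t'])
    else:
        T=np.array(im['T_tool_cam']); A=q(s['tcp_rot']).as_matrix()
        Rw=A@T[:3,:3]; tw=A@T[:3,3]+np.array(s['tool_pos'])
    v,u=np.mgrid[:480,:640]; z=im['z_map']
    P=np.stack([(u-im['cx'])/f*z,(v-im['cy'])/f*z,z],-1)@Rw.T+tw
    P[z==0]=np.nan
    return im,P
E
cat > a.py <<'E'
from h import *
print(env.read_state(), env.pinch_z)
for n in ('top','side'):
    im,P=get(n); np.savez('/tmp/%s.npz'%n,P=P,f=im['frame'])
    cv2.imwrite('pics/%s0.png'%n,im['frame'][:,:,::-1])
E
python3 a.py
```

```text
pics
{'time_s': 0.0, 'joint_pos': array([ 1.20890766e+00,  8.79516765e-02,  1.37218744e+00, -1.22814180e-06,
        1.68360648e+00, -1.03078879e-01]), 'joint_vel': array([-0.00122437, -0.00027199, -0.00202506, -0.00111114, -0.00124305,
       -0.0008825 ]), 'joint_efforts': array([ 1.02008100e-03, -3.40192723e+01, -3.02426398e+01,  7.17441039e-02,
        3.33667151e-02, -1.93486057e-04]), 'tool_pos': array([0.14071853, 0.5315878 , 0.40353943]), 'tcp_rot': array([-2.47420727e-04,  1.29044031e-01,  9.91638280e-01, -1.04765490e-03]), 'ft_force': array([ 0.16113032,  0.28114451, -0.10514835]), 'moment': array([0.01491636, 0.02109583, 0.0055464 ]), 'grasp_force': 0.0, 'gripper_width': 0.09407172414179071} 0.1804
```

View pics/top0.png

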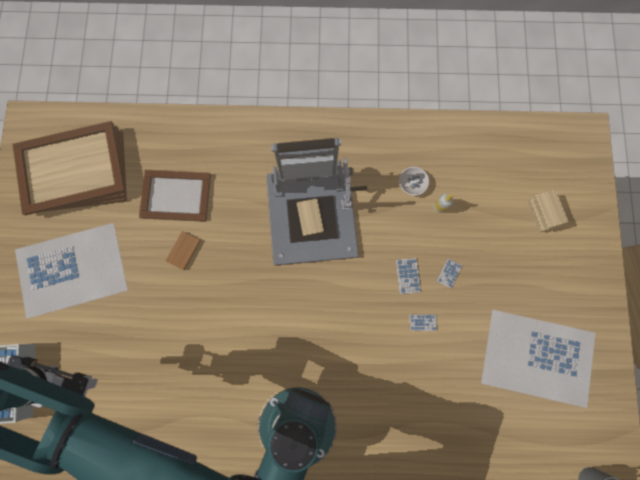

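View pics/side0.png

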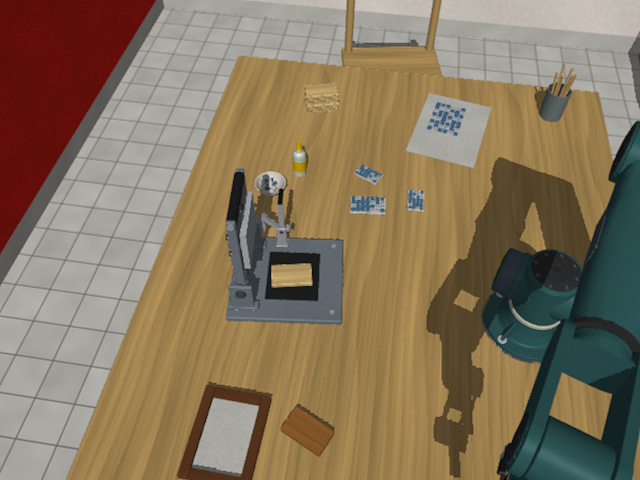

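Top view: there are three mosaic candidates, at (408,275), (450,273) and (424,323). The one at (408,275) looks largest. The block is at (184,250), the board at (310,217) and the catch pin at about (358,188). Next I'll measure each of them and make one enlarged crop.

```bash
cat > b.py <<'E'
from h import *
for n,rois in {'top':dict(p1=(408,275,20),p2=(450,273,18),p3=(424,323,20),block=(184,250,24),board=(310,217,24)),'side':dict(p1=(368,205,24),block=(308,430,34),board=(292,275,28))}.items():
    d=np.load('/tmp/%s.npz'%n); P=d['P'];f=d['f']
    for k,(u,v,r) in rois.items():
        Q=P[v-r:v+r,u-r:u+r].reshape(-1,3); 
        lo,hi=dict(p=(.006,.02),b=(.01,.025))[k[0]] if k!='board' else (.036,.06)
        Q=Q[(Q[:,2]>lo)&(Q[:,2]<hi)]
        if len(Q)<5: print(n,k,'none');continue
        (c,s,a)=cv2.minAreaRect((Q[:,:2]*1000).astype(np.float32)); b=cv2.boxPoints((c,s,a))
        e=b[1]-b[0]; e2=b[2]-b[1]; L=e if np.hypot(*e)>np.hypot(*e2) else e2
        print(n,k,len(Q),np.round(c,1),np.round(s,1),'long axis deg',np.round(np.degrees(np.arctan2(L[1],L[0]))%180,1),'z',np.median(Q[:,2]).round(4))
d=np.load('/tmp/top.npz');P=d['P']
# press base top
m=np.zeros((480,640),bool); m[170:270,255:370]=1
Q=P[m&(abs(P[...,2]-.022)<.004)]; (c,s,a)=cv2.minAreaRect((Q[:,:2]*1000).astype(np.float32)); print('base',len(Q),c,s,a)
for n in('top','side'):
    P=np.load('/tmp/%s.npz'%n)['P']
    Q=P[(P[...,2]>.172)&(P[...,2]<.19)&(P[...,0]>.4)&(P[...,0]<.8)&(P[...,1]<.2)&(P[...,1]>-.3)]
    print(n,'z~.18',Q[:40:4].round(3).tolist())
    Q=P[(P[...,2]>.31)&(P[...,2]<.335)&(P[...,0]>.5)&(abs(P[...,1])<.25)]; print('bar',len(Q),Q.mean(0),Q.min(0),Q.max(0))
f=d['f'];cv2.imwrite('pics/crop1.png',cv2.resize(f[130:340,260:480],(770,735))[:600,:,::-1] if 0 else cv2.resize(f[130:340,260:480],(628,600),interpolation=cv2.INTER_CUBIC)[:,:,::-1])
E
python3 b.py
```

```text
top p1 463 [ 421.3 -300.8] [103.6 113.7] long axis deg 103.7 z 0.0088
top p2 176 [ 432.6 -439.1] [77.9 87.2] long axis deg 168.3 z 0.0078
top p3 185 [ 278.9 -351.5] [84.  97.2] long axis deg 160.5 z 0.0079
top block 644 [483.2 350.5] [61.9 98.9] long axis deg 155.2 z 0.0148
top board 652 [590.2 -34. ] [109.5 105.4] long axis deg 4.1 z 0.0407
side p1 418 [ 420.5 -316.8] [124.8 169. ] long axis deg 94.6 z 0.009
side block 1331 [482.  353.7] [ 61.9 100.9] long axis deg 155.5 z 0.0155
side board 829 [580.8  -5.5] [116.9  95.5] long axis deg 9.1 z 0.0413
base 3721 (597.8099365234375, -24.9119873046875) (278.71820068359375, 249.28500366210938) 6.730714797973633
top z~.18 [[0.716, 0.028, 0.173], [0.696, 0.056, 0.178], [0.698, -0.091, 0.183], [0.698, -0.089, 0.175], [0.681, 0.063, 0.183], [0.681, -0.073, 0.189], [0.681, 0.056, 0.173], [0.68, -0.062, 0.183], [0.68, -0.073, 0.186], [0.678, 0.058, 0.173]]
bar 666 [ 0.69546901 -0.01293567  0.32022969] [ 0.67846239 -0.0954871   0.31014307] [0.71545364 0.0698479  0.32784411]
side z~.18 [[0.638, -0.169, 0.182], [0.64, -0.167, 0.18], [0.631, -0.168, 0.181], [0.632, -0.162, 0.183], [0.634, -0.16, 0.182], [0.636, -0.156, 0.183], [0.636, -0.149, 0.186], [0.628, -0.156, 0.181], [0.629, -0.149, 0.184], [0.631, -0.146, 0.183]]
bar 663 [ 0.69461814 -0.00317569  0.32088894] [ 0.67719005 -0.09526221  0.31004046] [0.71613561 0.07600148 0.32978129]
```

View pics/crop1.png

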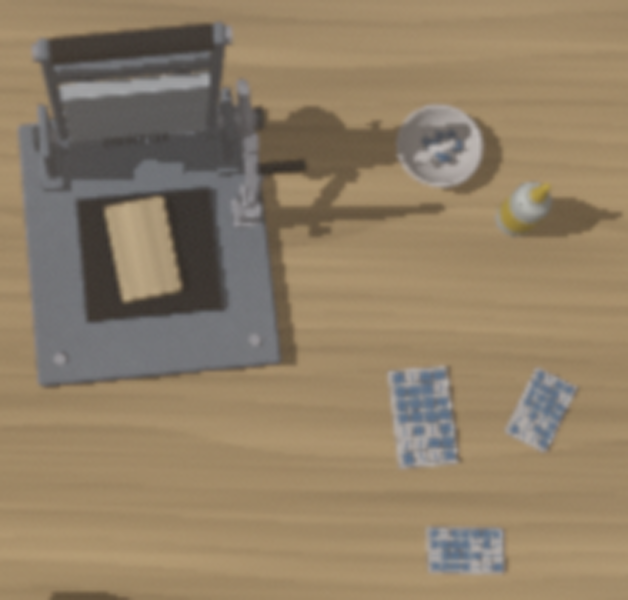

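The crop confirms that the panel at (408,275) is about 58x97 px, while the other two are about 45x75, so it is the largest and the one meant. The base yaw of 6.7° puts the hinge and the catch pin where the depth readings show them. Next I'll project the board and panel corners read off the crop.

```bash
cat > c.py <<'E'
from h import *
im,P=get('top'); f=240/np.tan(np.radians(im['fovy'])/2); R=np.array(im['R']); t=np.array(im['t'])
def proj(uv,z):
    d=R.T@np.array([(uv[0]-im['cx'])/f,(uv[1]-im['cy'])/f,1]); c=-R.T@t
    return (c+d*(z-c[2])/d[2])[:2]*1000
for k,cs,z in (('board',[(104,206),(163,197),(182,289),(123,303)],.042),('panel',[(388,371),(447,366),(460,464),(402,468)],.010),('p2',[(541,369),(578,388),(545,451),(507,432)],.008),('bottle',[(515,225)],0.02),('dish',[(440,147)],.03)):
    W=np.array([proj((260+u/2.855,130+v/2.857),z) for u,v in cs]); 
    print(k,W.mean(0).round(1), 'sides',np.linalg.norm(W-np.roll(W,-1,0),axis=1).round(0) if len(W)>1 else '', 'ang',np.degrees(np.arctan2(*((W[0]+W[1]-W[2]-W[3])[::-1]))).round(1) if len(W)>1 else '')
E
python3 c.py
```

```text
board [584.4 -22.9] sides [ 61.  98.  62. 103.] ang 12.5
panel [ 422.2 -313.4] sides [ 61. 101.  59. 100.] ang 7.0
p2 [ 432.3 -435. ] sides [42. 74. 42. 75.] ang -29.0
bottle [ 623.2 -408.9] sides  ang 
dish [ 702.9 -330.3] sides  ang
```

The numbers hold up: the panel is 60x100 at (422,-313), 7°, and the board is at (584,-23), 12.5°. I'll go above the panel now. The whole shift in tool axes is about (-0.488,-0.745,+0.07) m, split into five calls.

Emit:
{"method": "arm_command", "body": {"jaw": [1, 1, 1], "offset": [[-0.22, -0.33, 0.03], [-0.44, -0.66, 0.06], [-0.65, -0.99, 0.09]], "turn": [0, 0, 0]}}

```text
time_s: 0.52
tool_pos: [0.1972, 0.3616, 0.3906]
tcp_rot: [0.0, 0.129, 0.992, -0.0]
ft_force: [1.7, 0.4, -0.4]
gripper_width: 0.0939
grasp_force: 0.0
```

Emit:
{"method": "arm_command", "body": {"jaw": [1, 1, 1], "offset": [[-0.22, -0.33, 0.03], [-0.44, -0.66, 0.06], [-0.65, -0.99, 0.09]], "turn": [0, 0, 0]}}

```text
time_s: 0.9
tool_pos: [0.2531, 0.1929, 0.3774]
tcp_rot: [0.0, 0.129, 0.992, 0.0]
ft_force: [1.8, -0.8, 0.1]
gripper_width: 0.094
grasp_force: 0.0
```

Emit:
{"method": "arm_command", "body": {"jaw": [1, 1, 1], "offset": [[-0.22, -0.33, 0.03], [-0.44, -0.66, 0.06], [-0.65, -0.99, 0.09]], "turn": [0, 0, 0]}}

```text
time_s: 1.27
tool_pos: [0.3094, 0.0243, 0.3641]
tcp_rot: [0.001, 0.129, 0.992, 0.0]
ft_force: [0.7, 0.2, -0.7]
gripper_width: 0.0941
grasp_force: 0.0
```

Emit:
{"method": "arm_command", "body": {"jaw": [1, 1, 1], "offset": [[-0.22, -0.33, 0.03], [-0.44, -0.66, 0.06], [-0.65, -0.99, 0.09]], "turn": [0, 0, 0]}}

```text
time_s: 1.65
tool_pos: [0.3657, -0.1444, 0.3504]
tcp_rot: [0.0, 0.13, 0.992, 0.0]
ft_force: [1.2, 0.4, 0.4]
gripper_width: 0.0941
grasp_force: 0.0
```

Emit:
{"method": "arm_command", "body": {"jaw": [1, 1, 1, 1, 1], "offset": [[-0.22, -0.33, 0.03], [-0.44, -0.66, 0.06], [-0.65, -0.99, 0.09], [-0.65, -0.99, 0.09], [-0.65, -0.99, 0.09]], "turn": [-0.05, -0.1, -0.12, -0.12, -0.12]}}

```text
time_s: 2.28
tool_pos: [0.4218, -0.3105, 0.3366]
tcp_rot: [-0.0, -0.059, 0.998, 0.001]
ft_force: [-0.5, -0.2, 0.6]
gripper_width: 0.094
grasp_force: 0.0
```

```bash
cat >> h.py <<'E'
def go(x,y,z,yawy,s=None):
    """pinch target (m), tool-y direction in deg (mod 180) -> offset fractions and turn"""
    s=s or env.read_state(); A=q(s['tcp_rot']).as_matrix(); p=np.array(s['tool_pos'])
    d=A.T@(np.array([x,y,z+env.pinch_z])-p)/.15
    cur=np.degrees(np.arctan2(A[1,1],A[0,1])); e=(yawy-cur+90)%180-90
    pin=p+A[:,2]*env.pinch_z
    print('t',round(s['time_s'],2),'pinch',pin.round(4),'yawy',cur.round(1),'j6',s['joint_pos'][5].round(2),'w',round(s['gripper_width'],4),'gf',round(s['grasp_force'],1),'F',np.round(s['ft_force'],1))
    print('offset',d.round(3),'turn',round(-e/180,4))
E
cat > d.py <<'E'
from h import *
go(.422,-.313,.15,97)
im,P=get('wrist'); np.savez('/tmp/w.npz',P=P,f=im['frame']); cv2.imwrite('pics/w1.png',im['frame'][:,:,::-1])
f=im['frame'].astype(int); print(np.array(im['T_tool_cam']).round(3).tolist())
Q=P[(P[...,2]>.007)&(P[...,2]<.014)]
print(len(Q)); Q=Q[(abs(Q[:,0]-.422)<.07)&(abs(Q[:,1]+.313)<.07)]
if len(Q)>4: print(len(Q),cv2.minAreaRect((Q[:,:2]*1000).astype(np.float32)), np.median(Q[:,2]))
E
python3 d.py
```

```text
t 2.27 pinch [ 0.4216 -0.3102  0.1562] yawy 96.7 j6 -2.43 w 0.094 gf 0.0 F [-0.5 -0.2  0.6]
offset [ 0.001 -0.017  0.041] turn -0.0015
[[0.0, -0.962, -0.273, 0.079], [1.0, 0.0, 0.001, 0.0], [-0.001, -0.273, 0.962, 0.02], [0.0, 0.0, 0.0, 1.0]]
12877
6450 ((424.0013122558594, -311.6388244628906), (99.50975036621094, 59.66450119018555), 6.157925128936768) 0.009797315548195795
```

View pics/w1.png

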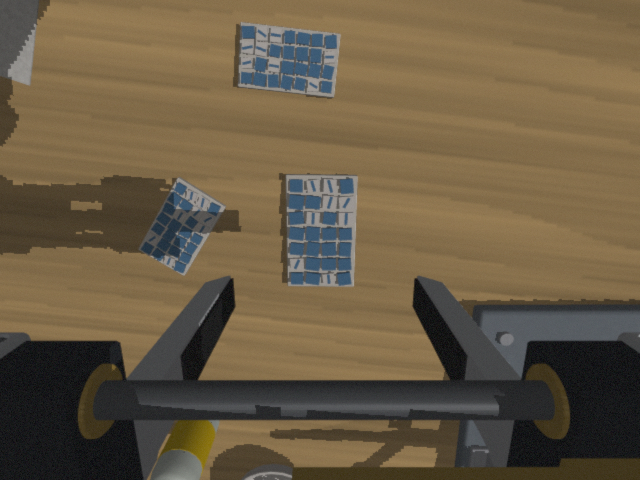

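The wrist view shows the panel complete at pixels (287-357, 175-286), measured 99.5x59.7 mm at (424.0,-311.6), 6.2°, top 9.8 mm. That agrees with the given sizes, so I'll descend and grip. The fingertips should stop about 2 mm above the table.

Emit:
{"method": "arm_command", "body": {"jaw": [1, 1, 1, 1, 1, 1], "offset": [[-0.015, -0.011, 0.3], [-0.015, -0.011, 0.6], [-0.015, -0.011, 0.8], [-0.015, -0.011, 0.87], [-0.015, -0.011, 0.905], [-0.015, -0.011, 0.905]], "turn": [0.003, 0.003, 0.003, 0.003, 0.003, 0.003]}}

```text
time_s: 3.08
tool_pos: [0.4248, -0.3122, 0.2028]
tcp_rot: [0.001, -0.055, 0.999, -0.001]
ft_force: [-0.2, -0.1, 0.8]
gripper_width: 0.0944
grasp_force: 0.0
```

Emit:
{"method": "arm_command", "body": {"jaw": [0.5, 0.5, 0.5, 0.5, 0.5, 0.5], "offset": [[0, 0, 0], [0, 0, 0], [0, 0, 0], [0, 0, 0], [0, 0, 0], [0, 0, 0]], "turn": [0, 0, 0, 0, 0, 0], "squeeze": 25}}

```text
time_s: 3.82
tool_pos: [0.4245, -0.3122, 0.2015]
tcp_rot: [0.0, -0.054, 0.999, 0.0]
ft_force: [0.4, 1.3, 2.2]
gripper_width: 0.0597
grasp_force: 25.0
```

The panel is gripped (59.7 mm wide, 25 N). I'll lift it and go to a point beside the press where the board can be seen past the held panel, above the catch pin's height.

Emit:
{"method": "arm_command", "body": {"jaw": [0.5, 0.5, 0.5, 0.5], "offset": [[0, 0, -0.15], [0, 0, -0.5], [0, 0, -0.9], [0, 0, -1]], "turn": [0, 0, 0, 0]}}

```text
time_s: 4.32
tool_pos: [0.425, -0.3127, 0.356]
tcp_rot: [0.003, -0.054, 0.999, -0.003]
ft_force: [0.6, -1.0, -1.2]
gripper_width: 0.0599
grasp_force: 25.0
```

Emit:
{"method": "arm_command", "body": {"jaw": [0.5, 0.5, 0.5, 0.5, 0.5, 0.5, 0.5], "offset": [[-0.1, 0.1, -0.25], [-0.33, 0.3, -0.46], [-0.6, 0.55, -0.46], [-0.85, 0.8, -0.46], [-1, 0.97, -0.46], [-1, 0.97, -0.46], [-1, 0.97, -0.46]], "turn": [-0.01, -0.02, -0.035, -0.035, -0.035, -0.035, -0.035]}}

```text
time_s: 5.2
tool_pos: [0.5576, -0.1517, 0.4187]
tcp_rot: [-0.002, -0.109, 0.994, 0.0]
ft_force: [-0.6, -0.6, -1.6]
gripper_width: 0.0595
grasp_force: 25.0
```

```bash
cat > e.py <<'E'
from h import *
go(.584,-.023,.09,102.5)
im,P=get('wrist'); np.savez('/tmp/w2.npz',P=P,f=im['frame']); cv2.imwrite('pics/w2.png',im['frame'][:,:,::-1])
m=(abs(P[...,2]-.042)<.004)&(abs(P[...,0]-.584)<.07)&(abs(P[...,1]+.023)<.06)
m=cv2.morphologyEx(m.astype(np.uint8),cv2.MORPH_OPEN,np.ones((3,3)))>0
Q=P[m]; v,u=np.where(m); print(len(Q),u.min(),u.max(),v.min(),v.max())
print(cv2.minAreaRect((Q[:,:2]*1000).astype(np.float32)), np.median(Q[:,2]))
E
python3 e.py
```

```text
t 5.2 pinch [ 0.557  -0.1516  0.2383] yawy 102.5 j6 -2.15 w 0.0595 gf 25.0 F [-0.6 -0.6 -1.6]
offset [-0.361  0.798  0.988] turn 0.0001
5048 411 474 225 316
((586.1928100585938, -20.666610717773438), (100.07356262207031, 60.74435806274414), 12.560538291931152) 0.04220562783891768
```

View pics/w2.png

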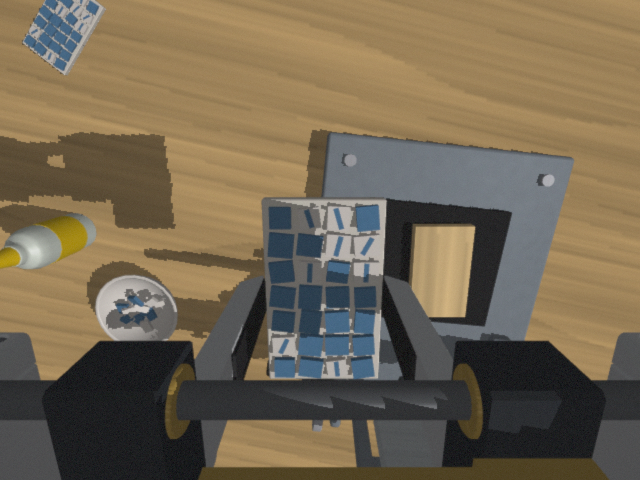

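The board is fully visible at pixels (411-474, 225-316), measured 100x60.7 mm at (586.2,-20.7), 12.6°. The panel sits squarely in the fingers. I'll measure the held panel in the same image, so that the camera's bias cancels.

```bash
cat > f.py <<'E'
from h import *
d=np.load('/tmp/w2.npz');P=d['P']
for lo,hi in((.222,.235),):
    m=(P[...,2]>lo)&(P[...,2]<hi); m[:,:262]=0; m[:,388:]=0; m[:190]=0;m[378:]=0
    Q=P[m]; print(len(Q),np.median(Q[:,2]),cv2.minAreaRect((Q[:,:2]*1000).astype(np.float32)))
    Q=P[200:270,264:386][m[200:270,264:386]]; # front part, clear of fingers: in tool frame
    s=env.read_state(); A=q(s['tcp_rot']).as_matrix(); L=(Q-np.array(s['tool_pos']))@A*1000
    print(L.min(0).round(1),L.max(0).round(1),np.percentile(L,[2,98],axis=0).round(1), q(s['tcp_rot']).as_matrix().round(4).tolist())
E
python3 f.py
```

```text
21212 0.2267924091986836 ((556.4608764648438, -150.9077606201172), (99.76837921142578, 63.78351974487305), 12.39803409576416)
[ 13.9 -29.5 189.1] [ 49.6  30.7 197.1] [[ 15.7 -27.5 190.7]
 [ 48.9  29.3 195.9]] [[-0.9764, -0.216, -0.0022], [-0.216, 0.9764, 0.0003], [0.0021, 0.0008, -1.0]]
```

Emit:
{"method": "arm_command", "body": {"jaw": [0.5, 0.5, 0.5, 0.5, 0.5, 0.5, 0.5, 0.5], "offset": [[-0.1, 0.2, 0], [-0.2, 0.45, 0], [-0.32, 0.68, 0], [-0.379, 0.801, 0.1], [-0.379, 0.801, 0.4], [-0.379, 0.801, 0.7], [-0.379, 0.801, 0.92], [-0.379, 0.801, 0.92]], "turn": [0, 0, 0, 0, 0, 0, 0, 0]}}

```text
time_s: 6.25
tool_pos: [0.5855, -0.0227, 0.2775]
tcp_rot: [-0.005, -0.108, 0.994, 0.001]
ft_force: [-0.6, -0.4, -1.6]
gripper_width: 0.0599
grasp_force: 25.0
```

```bash
python3 -c "
from h import *
go(.5866,-.022,.0635,102.5)"
```

```text
t 6.25 pinch [ 0.5838 -0.0225  0.0972] yawy 102.4 j6 -1.92 w 0.0599 gf 25.0 F [-0.6 -0.4 -1.6]
offset [-0.01   0.002  0.224] turn -0.0003
```

Emit:
{"method": "arm_command", "body": {"jaw": [0.5, 0.5, 0.5, 0.5], "offset": [[-0.003, 0, 0.1], [-0.003, 0, 0.18], [-0.003, 0, 0.18], [-0.003, 0, 0.18]], "turn": [0, 0, 0, 0]}}

```text
time_s: 6.75
tool_pos: [0.5879, -0.0216, 0.2561]
tcp_rot: [0.001, -0.109, 0.994, -0.0]
ft_force: [1.3, -0.5, -1.7]
gripper_width: 0.0598
grasp_force: 25.0
```

```bash
python3 -c "
from h import *
go(.5866,-.022,.0632,102.5)
s=env.read_state(); print(s['tool_pos'],s['tcp_rot'])"
```

```text
t 6.75 pinch [ 0.5881 -0.0216  0.0757] yawy 102.5 j6 -1.92 w 0.0598 gf 25.0 F [ 1.3 -0.5 -1.7]
offset [ 0.009 -0.001  0.083] turn 0.0002
[ 0.58785849 -0.02159198  0.25609079] [ 6.12048854e-04 -1.09173431e-01  9.94022521e-01 -1.21148389e-04]
```

Emit:
{"method": "arm_command", "body": {"jaw": [0.5, 0.5, 0.5, 0.5, 0.5], "offset": [[0.009, -0.001, 0.03], [0.009, -0.001, 0.06], [0.009, -0.001, 0.078], [0.009, -0.001, 0.085], [0.009, -0.001, 0.085]], "turn": [0, 0, 0, 0, 0]}}

```text
time_s: 7.38
tool_pos: [0.5862, -0.022, 0.2435]
tcp_rot: [-0.0, -0.109, 0.994, 0.0]
ft_force: [-3.2, 0.2, 5.4]
gripper_width: 0.0597
grasp_force: 25.0
```

```bash
python3 -c "
from h import *
go(.5866,-.022,.0632,102.5)
s=env.read_state(); print(s['tool_pos'],s['tcp_rot'])"
```

```text
t 7.38 pinch [ 0.5861 -0.0219  0.0631] yawy 102.5 j6 -1.92 w 0.0597 gf 25.0 F [-3.2  0.2  5.4]
offset [-0.003 -0.001 -0.   ] turn 0.0002
[ 0.58617819 -0.02195239  0.24354114] [-1.38792915e-04 -1.09164211e-01  9.94023717e-01  8.03489375e-05]
```

Contact at about 7 N, so the panel is down. I'll release it, lower slightly, and nip board and panel together gently to true up their sides. Then I'll lift.

Emit:
{"method": "arm_command", "body": {"jaw": [0.8, 0.8, 0.8, 0.8, 0.8, 0.6, 0.6, 0.6], "offset": [[0, 0, 0], [0, 0, 0], [0, 0, 0.03], [0, 0, 0.055], [0, 0, 0.055], [0, 0, 0.055], [0, 0, 0.055], [0, 0, 0.055]], "turn": [0, 0, 0, 0, 0, 0, 0, 0], "squeeze": 6}}

```text
time_s: 8.38
tool_pos: [0.5864, -0.0219, 0.2346]
tcp_rot: [0.0, -0.109, 0.994, 0.0]
ft_force: [0.4, 0.1, 0.6]
gripper_width: 0.0599
grasp_force: 6.0
```

Emit:
{"method": "arm_command", "body": {"jaw": [0.5, 0.5, 0.5, 1, 1, 1, 1, 1], "offset": [[0, 0, 0], [0, 0, 0], [0, 0, 0], [0, 0, 0], [0, 0, 0], [0, 0, -0.3], [0, 0, -0.6], [0, 0, -0.9]], "turn": [0, 0, 0, 0, 0, 0, 0, 0]}}

```text
time_s: 9.38
tool_pos: [0.5862, -0.0221, 0.3707]
tcp_rot: [-0.0, -0.109, 0.994, -0.0]
ft_force: [1.0, -0.9, 0.4]
gripper_width: 0.0938
grasp_force: 0.0
```

```bash
cat > g.py <<'E'
from h import *
go(.482,.353,.2,65)
im,P=get('wrist'); np.savez('/tmp/w3.npz',P=P,f=im['frame']); cv2.imwrite('pics/w3.png',im['frame'][:,:,::-1])
for zc in(.052,.042):
    m=(abs(P[...,2]-zc)<.003)&(abs(P[...,0]-.584)<.07)&(abs(P[...,1]+.023)<.06)
    m=cv2.morphologyEx(m.astype(np.uint8),cv2.MORPH_OPEN,np.ones((3,3)))>0
    Q=P[m]; 
    if len(Q): print(zc,len(Q),cv2.minAreaRect((Q[:,:2]*1000).astype(np.float32)), np.median(Q[:,2]))
E
python3 g.py
```

```text
t 9.38 pinch [ 0.5861 -0.0221  0.1903] yawy 102.5 j6 -1.92 w 0.0938 gf 0.0 F [ 1.  -0.9  0.4]
offset [ 0.136  2.592 -0.065] turn 0.2085
0.052 5817 ((585.0628051757812, -21.82758331298828), (97.55819702148438, 58.08048629760742), 12.791277885437012) 0.05199125616250855
```

View pics/w3.png

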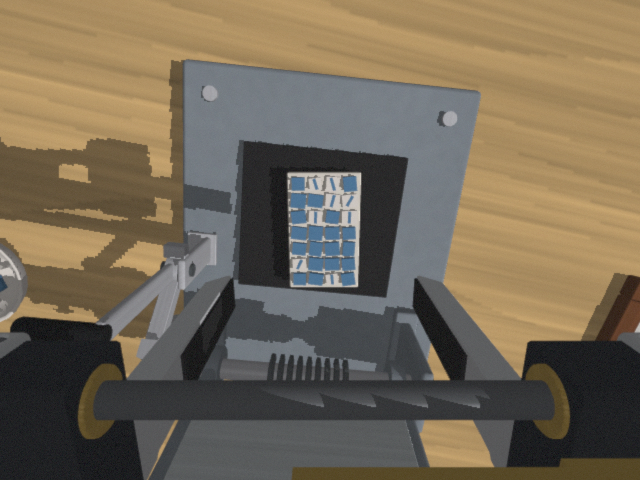

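Panel flush on the board: pixels (287-360, 172-288), no board visible around it, wrist reading (585.1,-21.8), 12.8°. Now I'll go to the block.

Emit:
{"method": "arm_command", "body": {"jaw": [1, 1, 1], "offset": [[0, 0.33, 0], [0, 0.66, 0], [0, 1, 0]], "turn": [0, 0, 0]}}

```text
time_s: 9.8
tool_pos: [0.5534, 0.1255, 0.3691]
tcp_rot: [0.0, -0.109, 0.994, -0.0]
ft_force: [-0.5, 1.0, -0.7]
gripper_width: 0.0939
grasp_force: 0.0
```

Emit:
{"method": "arm_command", "body": {"jaw": [1, 1, 1], "offset": [[0, 0.33, 0], [0, 0.66, 0], [0, 1, 0]], "turn": [0, 0, 0]}}

```text
time_s: 10.18
tool_pos: [0.5207, 0.2722, 0.3691]
tcp_rot: [0.0, -0.109, 0.994, -0.0]
ft_force: [1.5, -0.6, 0.7]
gripper_width: 0.0941
grasp_force: 0.0
```

Emit:
{"method": "arm_command", "body": {"jaw": [1, 1, 1, 1, 1, 1], "offset": [[0.07, 0.3, 0.1], [0.136, 0.59, 0.1], [0.136, 0.59, 0.1], [0.136, 0.59, 0.1], [0.136, 0.59, 0.1], [0.136, 0.59, 0.1]], "turn": [0.05, 0.1, 0.15, 0.207, 0.207, 0.207]}}

```text
time_s: 10.92
tool_pos: [0.4822, 0.3526, 0.3542]
tcp_rot: [-0.0, 0.213, 0.977, -0.0]
ft_force: [-0.3, -0.2, 0.4]
gripper_width: 0.0937
grasp_force: 0.0
```

```bash
cat > i.py <<'E'
from h import *
im,P=get('wrist'); cv2.imwrite('pics/w4.png',im['frame'][:,:,::-1])
m=(P[...,2]>.012)&(P[...,2]<.02)&(abs(P[...,0]-.482)<.075)&(abs(P[...,1]-.353)<.075)
m=cv2.morphologyEx(m.astype(np.uint8),cv2.MORPH_OPEN,np.ones((3,3)))>0
Q=P[m]; r=cv2.minAreaRect((Q[:,:2]*1000).astype(np.float32)); print(len(Q),r,np.median(Q[:,2]))
a=r[2] if r[1][0]<r[1][1] else r[2]+90   # short axis direction
go(r[0][0]/1000,r[0][1]/1000,.0215,a)
E
python3 i.py
```

```text
7340 ((483.2510986328125, 351.826416015625), (60.08997344970703, 100.12911224365234), 65.20054626464844) 0.016099330021625946
t 10.97 pinch [0.4822 0.3526 0.1739] yawy 65.4 j6 -0.6 w 0.0938 gf 0.0 F [-0.3 -0.3  0.3]
offset [-0.008 -0.002  1.016] turn 0.0009
```

The block reads 60.1x100.1 mm with its top at 16.1 mm, as expected. I'll grip it.

Emit:
{"method": "arm_command", "body": {"jaw": [1, 1, 1, 1, 1, 1], "offset": [[-0.008, -0.002, 0.3], [-0.008, -0.002, 0.6], [-0.008, -0.002, 0.85], [-0.008, -0.002, 0.95], [-0.008, -0.002, 1], [-0.008, -0.002, 1]], "turn": [0.001, 0.001, 0.001, 0.001, 0.001, 0.001]}}

```text
time_s: 11.72
tool_pos: [0.4835, 0.3522, 0.2054]
tcp_rot: [0.001, 0.216, 0.976, 0.001]
ft_force: [0.4, -0.3, 0.4]
gripper_width: 0.0943
grasp_force: 0.0
```

Emit:
{"method": "arm_command", "body": {"jaw": [0.5, 0.5, 0.5, 0.5, 0.5, 0.5], "offset": [[0, 0, 0], [0, 0, 0], [0, 0, 0], [0, 0, 0], [0, 0, 0], [0, 0, 0]], "turn": [0, 0, 0, 0, 0, 0], "squeeze": 25}}

```text
time_s: 12.48
tool_pos: [0.4831, 0.3521, 0.2048]
tcp_rot: [0.0, 0.216, 0.976, 0.0]
ft_force: [-0.9, -0.1, 1.9]
gripper_width: 0.0594
grasp_force: 25.0
```

```bash
python3 -c "
from h import *
go(.5866,-.022,.0755,102.6)"
```

```text
t 12.47 pinch [0.4832 0.3521 0.0244] yawy 65.1 j6 -0.6 w 0.0594 gf 25.0 F [-0.9 -0.1  1.9]
offset [-1.676 -1.971 -0.341] turn -0.2084
```

Gripped. I'll lift it and carry it over the bed.

Emit:
{"method": "arm_command", "body": {"jaw": [0.5, 0.5, 0.5, 0.5], "offset": [[0, 0, -0.15], [0, 0, -0.5], [0, 0, -0.9], [0, 0, -1]], "turn": [0, 0, 0, 0]}}

```text
time_s: 12.98
tool_pos: [0.4836, 0.3524, 0.3598]
tcp_rot: [0.003, 0.216, 0.976, 0.003]
ft_force: [0.1, -0.4, -0.5]
gripper_width: 0.0596
grasp_force: 25.0
```

Emit:
{"method": "arm_command", "body": {"jaw": [0.5, 0.5, 0.5, 0.5], "offset": [[-0.15, -0.2, -0.1], [-0.4, -0.5, -0.1], [-0.65, -0.8, -0.1], [-0.83, -0.99, -0.1]], "turn": [0, 0, 0, 0]}}

```text
time_s: 13.48
tool_pos: [0.5336, 0.1626, 0.3675]
tcp_rot: [-0.001, 0.216, 0.976, -0.001]
ft_force: [0.6, 0.7, -1.0]
gripper_width: 0.0599
grasp_force: 25.0
```

Emit:
{"method": "arm_command", "body": {"jaw": [0.5, 0.5, 0.5, 0.5, 0.5, 0.5, 0.5], "offset": [[-0.25, -0.3, 0], [-0.5, -0.6, 0], [-0.75, -0.88, 0], [-0.83, -0.985, 0], [-0.83, -0.985, 0], [-0.83, -0.985, 0], [-0.83, -0.985, 0]], "turn": [-0.05, -0.1, -0.15, -0.2, -0.208, -0.208, -0.208]}}

```text
time_s: 14.35
tool_pos: [0.5839, -0.0202, 0.3691]
tcp_rot: [-0.0, -0.109, 0.994, 0.0]
ft_force: [-0.1, 0.9, -0.6]
gripper_width: 0.06
grasp_force: 25.0
```

```bash
python3 -c "
from h import *
go(.585,-.0222,.0764,102.5)"
```

```text
t 14.35 pinch [ 0.5838 -0.0201  0.1887] yawy 102.6 j6 -1.92 w 0.06 gf 25.0 F [-0.1  0.9 -0.6]
offset [-0.004 -0.015  0.749] turn 0.0004
```

Emit:
{"method": "arm_command", "body": {"jaw": [0.5, 0.5, 0.5, 0.5, 0.5, 0.5, 0.5], "offset": [[-0.004, -0.015, 0.15], [-0.004, -0.015, 0.4], [-0.004, -0.015, 0.6], [-0.004, -0.015, 0.66], [-0.004, -0.015, 0.67], [-0.004, -0.015, 0.67], [-0.004, -0.015, 0.67]], "turn": [0, 0, 0, 0, 0, 0, 0]}}

```text
time_s: 15.22
tool_pos: [0.5857, -0.0236, 0.2706]
tcp_rot: [0.001, -0.109, 0.994, -0.0]
ft_force: [0.0, -0.4, 0.4]
gripper_width: 0.0594
grasp_force: 25.0
```

```bash
python3 -c "
from h import *
go(.585,-.0222,.0764,102.5)"
```

```text
t 15.22 pinch [ 0.5862 -0.0236  0.0902] yawy 102.5 j6 -1.93 w 0.0594 gf 25.0 F [ 0.  -0.4  0.4]
offset [0.003 0.01  0.092] turn 0.0002
```

Emit:
{"method": "arm_command", "body": {"jaw": [0.5, 0.5, 0.5, 0.5, 0.5], "offset": [[0.004, 0.01, 0.03], [0.004, 0.01, 0.065], [0.004, 0.01, 0.085], [0.004, 0.01, 0.094], [0.004, 0.01, 0.094]], "turn": [0, 0, 0, 0, 0]}}

```text
time_s: 15.85
tool_pos: [0.5841, -0.0222, 0.2568]
tcp_rot: [-0.0, -0.109, 0.994, 0.0]
ft_force: [-3.8, -0.4, 8.8]
gripper_width: 0.0598
grasp_force: 25.0
```

```bash
python3 -c "
from h import *
go(.585,-.0222,.0764,102.5)"
```

```text
t 15.85 pinch [ 0.5841 -0.0222  0.0764] yawy 102.5 j6 -1.92 w 0.0598 gf 25.0 F [-3.8 -0.4  8.8]
offset [-0.006 -0.001 -0.   ] turn 0.0002
```

Landed at 9 N. I'll release, nip the whole pile gently at its sides, then lift and look.

Emit:
{"method": "arm_command", "body": {"jaw": [0.8, 0.8, 0.8, 0.8, 0.8, 0.6, 0.6, 0.6], "offset": [[0, 0, 0], [0, 0, 0], [0, 0, 0.06], [0, 0, 0.125], [0, 0, 0.125], [0, 0, 0.125], [0, 0, 0.125], [0, 0, 0.125]], "turn": [0, 0, 0, 0, 0, 0, 0, 0], "squeeze": 6}}

```text
time_s: 16.85
tool_pos: [0.5845, -0.0223, 0.2364]
tcp_rot: [0.0, -0.109, 0.994, -0.0]
ft_force: [0.9, -1.0, -0.4]
gripper_width: 0.0598
grasp_force: 6.0
```

Emit:
{"method": "arm_command", "body": {"jaw": [0.5, 0.5, 0.5, 1, 1, 1, 1, 1], "offset": [[0, 0, 0], [0, 0, 0], [0, 0, 0], [0, 0, 0], [0, 0, 0], [0, 0, -0.3], [0, 0, -0.6], [0, 0, -0.9]], "turn": [0, 0, 0, 0, 0, 0, 0, 0]}}

```text
time_s: 17.85
tool_pos: [0.5841, -0.0222, 0.3722]
tcp_rot: [-0.0, -0.109, 0.994, 0.0]
ft_force: [0.3, 0.8, 0.2]
gripper_width: 0.094
grasp_force: 0.0
```

```bash
cat > j.py <<'E'
from h import *
go(.634,-.159,.3,187)
im,P=get('wrist'); 
for zc in(.068,.052,.042):
    m=(abs(P[...,2]-zc)<.003)&(abs(P[...,0]-.584)<.07)&(abs(P[...,1]+.023)<.06)
    m=cv2.morphologyEx(m.astype(np.uint8),cv2.MORPH_OPEN,np.ones((3,3)))>0
    Q=P[m]; 
    if len(Q): print(zc,len(Q),cv2.minAreaRect((Q[:,:2]*1000).astype(np.float32)), np.median(Q[:,2]))
f=im['frame'][120:300,230:420]
im,P=get('side'); g=im['frame'][225:330,220:350]
cv2.imwrite('pics/w5.png',np.hstack([cv2.resize(f,None,fx=2.2,fy=2.2,interpolation=3),cv2.resize(g,(380,396),interpolation=3)])[:,:,::-1])
E
python3 j.py
```

```text
t 17.85 pinch [ 0.584  -0.0222  0.1918] yawy 102.5 j6 -1.92 w 0.094 gf 0.0 F [0.3 0.8 0.2]
offset [-0.127 -0.962 -0.722] turn -0.4693
0.068 8947 ((584.3995971679688, -21.97274398803711), (100.13831329345703, 60.11061477661133), 12.57312297821045) 0.06814266109875317
```

View pics/w5.png

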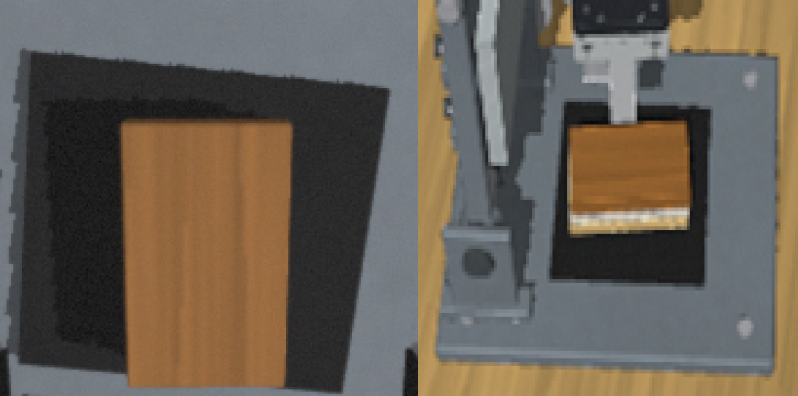

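The pile is flush: in the crop no panel or board rim shows around the block (crop left, 122-292 x 120-388), and in the side view the three layers line up. Block top at 68 mm, (584.4,-22.0), 12.6°. Now the catch. I'll back off sideways and up, turn so that the fingers close along press x, and go above the pin at (634,-159).

Emit:
{"method": "arm_command", "body": {"jaw": [1, 1, 1, 1, 1, 1, 1, 1], "offset": [[0.05, -0.1, -0.3], [0.2, -0.45, -0.53], [0.33, -0.87, -0.53], [0.33, -0.87, -0.53], [0.33, -0.87, -0.53], [0.33, -0.87, -0.53], [0.33, -0.87, -0.53], [0.33, -0.87, -0.53]], "turn": [0, 0, 0, 0.06, 0.12, 0.18, 0.24, 0.3]}}

```text
time_s: 18.95
tool_pos: [0.5644, -0.1605, 0.4488]
tcp_rot: [-0.001, 0.355, 0.935, 0.0]
ft_force: [-0.2, 0.4, -0.8]
gripper_width: 0.0942
grasp_force: 0.0
```

Emit:
{"method": "arm_command", "body": {"jaw": [1, 1, 0.6, 0.6, 0.6, 0.6, 0.6], "offset": [[0, 0, 0], [0, 0, 0], [0, 0, 0], [0, 0, 0], [0, 0, 0], [0, 0, 0], [0, 0, 0]], "turn": [0.06, 0.12, 0.18, 0.232, 0.232, 0.232, 0.232]}}

```text
time_s: 19.82
tool_pos: [0.5643, -0.1604, 0.4502]
tcp_rot: [-0.0, 0.662, 0.75, -0.0]
ft_force: [0.2, -0.3, 0.3]
gripper_width: 0.0563
grasp_force: 0.0
```

```bash
cat > k.py <<'E'
from h import *
go(.634,-.159,.25,6.7)
for n in('side','top'):
    im,P=get(n); m=(abs(P[...,0]-.634)<.03)&(P[...,1]>-.19)&(P[...,1]<-.12)&(P[...,2]>.165)&(P[...,2]<.2)
    Q=P[m]; print(n,len(Q),Q.min(0).round(3),Q.max(0).round(3),np.median(Q,0).round(3)) if len(Q) else print(n,0)
    if n=='side':
        v,u=np.where(m); cu,cv=int(u.mean()),int(v.mean()); print(cu,cv); cv2.imwrite('pics/s2.png',cv2.resize(im['frame'][cv-75:cv+75,cu-100:cu+100],(800,600),interpolation=3)[:,:,::-1])
E
python3 k.py
```

```text
t 19.82 pinch [ 0.5642 -0.1604  0.2698] yawy 7.1 j6 -0.5 w 0.0563 gf 0.0 F [ 0.2 -0.3  0.3]
offset [-0.048  0.462  0.132] turn 0.0024
side 93 [ 0.623 -0.17   0.165] [ 0.641 -0.123  0.19 ] [ 0.631 -0.139  0.181]
280 198
top 29 [ 0.625 -0.143  0.169] [ 0.636 -0.129  0.188] [ 0.63  -0.135  0.182]
```

Emit:
{"method": "arm_command", "body": {"jaw": [0.6, 0.6, 0.6, 0.6, 0.6, 0.6, 0.6], "offset": [[-0.03, 0.25, 0], [-0.048, 0.462, 0], [-0.048, 0.462, 0.1], [-0.048, 0.462, 0.3], [-0.048, 0.462, 0.5], [-0.048, 0.462, 0.605], [-0.048, 0.462, 0.605]], "turn": [0.002, 0.002, 0.002, 0.002, 0.002, 0.002, 0.002]}}

```text
time_s: 20.8
tool_pos: [0.6332, -0.159, 0.3582]
tcp_rot: [-0.002, 0.665, 0.747, -0.001]
ft_force: [0.2, 0.0, 0.4]
gripper_width: 0.0565
grasp_force: 0.0
```

Emit:
{"method": "arm_command", "body": {"jaw": [0.1, 0.1, 0.1, 0.1, 0.1, 0.1], "offset": [[0, 0, 0], [0, 0, 0], [0, 0, 0], [0, 0, 0], [0, 0, 0], [0, 0, 0]], "turn": [0, 0, 0, 0, 0, 0], "squeeze": 8}}

```text
time_s: 21.55
tool_pos: [0.634, -0.159, 0.36]
tcp_rot: [0.0, 0.665, 0.747, 0.0]
ft_force: [-0.1, 0.8, 1.4]
gripper_width: 0.0119
grasp_force: 8.0
```

```bash
python3 -c "
from h import *
go(.634,-.159,.179,6.7)"
```

```text
t 21.55 pinch [ 0.6341 -0.159   0.1796] yawy 6.7 j6 -0.45 w 0.0119 gf 8.0 F [-0.1  0.8  1.4]
offset [ 0.    -0.     0.004] turn -0.0
```

The pin is gripped (11.9 mm). I'll swing it along its arc.

Emit:
{"method": "arm_command", "body": {"jaw": [0.1, 0.1, 0.1, 0.1, 0.1, 0.1, 0.1, 0.1], "offset": [[0, -0.067, 0.003], [0, -0.132, 0.013], [0, -0.26, 0.053], [0, -0.376, 0.116], [0, -0.478, 0.202], [0, -0.542, 0.279], [0, -0.557, 0.297], [0, -0.557, 0.297]], "turn": [0, 0, 0, 0, 0, 0, 0, 0]}}

```text
time_s: 22.55
tool_pos: [0.552, -0.1685, 0.3177]
tcp_rot: [0.004, 0.664, 0.747, 0.003]
ft_force: [8.2, 1.0, 3.5]
gripper_width: 0.0115
grasp_force: 8.0
```

Emit:
{"method": "arm_command", "body": {"jaw": [0.1, 0.5, 0.5, 0.5], "offset": [[0, 0, 0], [0, 0, 0], [0, 0, 0], [0, 0, 0]], "turn": [0, 0, 0, 0]}}

```text
time_s: 23.05
tool_pos: [0.5504, -0.1688, 0.3144]
tcp_rot: [-0.001, 0.665, 0.747, -0.0]
ft_force: [0.1, 0.1, -0.3]
gripper_width: 0.0379
grasp_force: 0.0
```

Emit:
{"method": "arm_command", "body": {"jaw": [0.7, 0.7, 0.7, 0.7, 0.7], "offset": [[0, 0, -0.2], [0, 0, -0.5], [0, 0, -0.8], [0, 0, -1], [0, 0, -1]], "turn": [0, 0, 0, 0, 0]}}

```text
time_s: 23.68
tool_pos: [0.5508, -0.1689, 0.4679]
tcp_rot: [0.002, 0.665, 0.747, 0.001]
ft_force: [-0.7, -0.0, -0.7]
gripper_width: 0.0658
grasp_force: 0.0
```

```bash
cat > l.py <<'E'
from h import *
go(.6965,-.0132,.40,6.7)
im,P=get('side'); np.savez('/tmp/s3.npz',P=P)
m=(P[...,1]>-.19)&(P[...,1]<-.125)&(P[...,2]>.1)&(P[...,2]<.2)&(P[...,0]>.5)&(P[...,0]<.67); Q=P[m]
v,u=np.where(m); Q=Q[np.argsort(-Q[:,2])]; print(len(Q),Q[::max(1,len(Q)//14)].round(3).tolist(),u.mean(),v.mean())
cv2.imwrite('pics/s3.png',cv2.resize(im['frame'][150:300,200:400],(800,600),interpolation=3)[:,:,::-1])
E
python3 l.py
```

```text
t 23.68 pinch [ 0.5517 -0.1692  0.2875] yawy 6.7 j6 -0.51 w 0.0658 gf 0.0 F [-0.7 -0.  -0.7]
offset [ 0.916  1.089 -0.747] turn -0.0001
210 [[0.55, -0.135, 0.148], [0.547, -0.143, 0.142], [0.549, -0.174, 0.141], [0.553, -0.138, 0.14], [0.55, -0.146, 0.138], [0.558, -0.136, 0.137], [0.546, -0.137, 0.135], [0.57, -0.133, 0.13], [0.668, -0.127, 0.126], [0.578, -0.136, 0.121], [0.588, -0.131, 0.118], [0.623, -0.126, 0.113], [0.586, -0.136, 0.109], [0.606, -0.129, 0.105]] 303.45714285714286 215.1
```

View pics/s3.png

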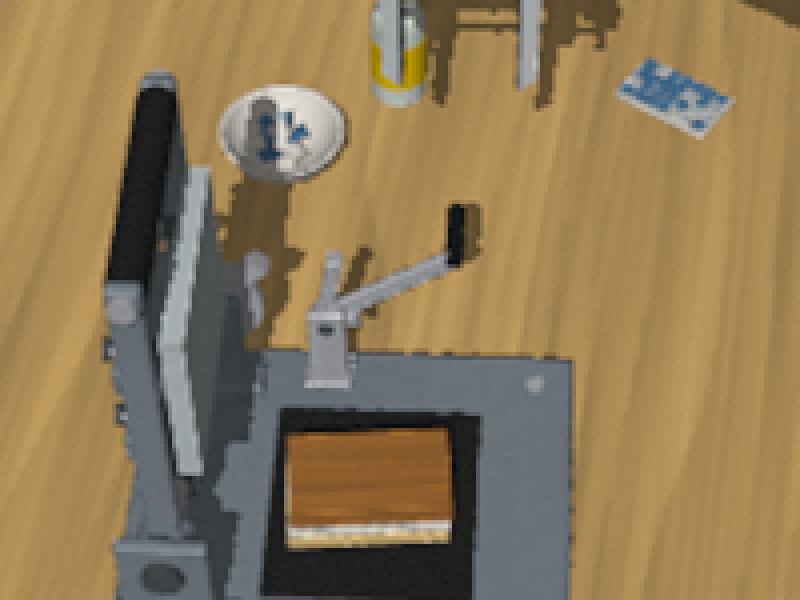

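The catch is fully over: the black pin is at crop (457,235), about 137 mm high and 81 mm forward, and 8 N was felt at the stop. The pile is unchanged. Now I'll rise and go above the grip bar.

Emit:
{"method": "arm_command", "body": {"jaw": [0.6, 0.6, 0.6, 0.6, 0.6, 0.6], "offset": [[0, 0, -0.3], [0, 0, -0.65], [0.2, 0.2, -0.68], [0.5, 0.5, -0.68], [0.8, 0.75, -0.68], [0.92, 0.9, -0.68]], "turn": [0, 0, 0, 0, 0, 0]}}

```text
time_s: 24.48
tool_pos: [0.6711, -0.0132, 0.5629]
tcp_rot: [-0.003, 0.663, 0.748, -0.002]
ft_force: [0.3, -0.4, 1.2]
gripper_width: 0.0564
grasp_force: 0.0
```

Emit:
{"method": "arm_command", "body": {"jaw": [0.6, 0.6, 0.6], "offset": [[0, 0.17, 0], [0, 0.17, 0], [0, 0.17, 0]], "turn": [0, 0, 0]}}

```text
time_s: 24.85
tool_pos: [0.6945, -0.0135, 0.5654]
tcp_rot: [-0.002, 0.665, 0.747, -0.001]
ft_force: [-0.3, 0.1, 0.0]
gripper_width: 0.0563
grasp_force: 0.0
```

```bash
python3 -c "
from h import *
go(.696,-.0132,.315,6.7)
for n in('side','top'):
    im,P=get(n); m=(P[...,2]>.312)&(P[...,2]<.33)&(abs(P[...,0]-.695)<.03)&(P[...,1]>-.07)&(P[...,1]<.05); Q=P[m]
    if len(Q): x=Q[:,0]-(Q[:,1]+.0132)*-.117; print(n,len(Q),np.percentile(x,[2,50,98]).round(4),Q[:,2].max())
"
```

```text
t 24.85 pinch [ 0.6938 -0.0134  0.385 ] yawy 6.7 j6 -0.22 w 0.0563 gf 0.0 F [-0.3  0.1  0. ]
offset [0.    0.012 0.466] turn -0.0002
side 467 [0.6857 0.695  0.7077] 0.32974856571193345
top 30 [0.6866 0.6955 0.7088] 0.3253900134225025
```

Emit:
{"method": "arm_command", "body": {"jaw": [0.6, 0.6, 0.6, 0.6, 0.6], "offset": [[0, 0.014, 0.12], [0, 0.014, 0.28], [0, 0.014, 0.42], [0, 0.014, 0.47], [0, 0.014, 0.47]], "turn": [0, 0, 0, 0, 0]}}

```text
time_s: 25.58
tool_pos: [0.6958, -0.0131, 0.4972]
tcp_rot: [-0.0, 0.665, 0.747, 0.0]
ft_force: [0.5, -0.5, -0.4]
gripper_width: 0.0565
grasp_force: 0.0
```

Emit:
{"method": "arm_command", "body": {"jaw": [0.15, 0.15, 0.15, 0.15, 0.15], "offset": [[0, 0, 0], [0, 0, 0], [0, 0, 0], [0, 0, 0], [0, 0, 0]], "turn": [0, 0, 0, 0, 0], "squeeze": 25}}

```text
time_s: 26.2
tool_pos: [0.6965, -0.0127, 0.4972]
tcp_rot: [0.001, 0.665, 0.747, 0.001]
ft_force: [1.1, 0.2, 2.2]
gripper_width: 0.0235
grasp_force: 25.0
```

```bash
cat > m.py <<'E'
from h import *
go(.696,-.0132,.313,6.7)
s=env.read_state();A=q(s['tcp_rot']).as_matrix();p=s['tool_pos']+A[:,2]*env.pinch_z
h=np.array([.6971,-.0132,.088]); e=np.array([np.cos(np.radians(6.7)),np.sin(np.radians(6.7)),0])
print('angle',np.arctan2(-(p-h)@e,p[2]-.088),'r',np.hypot((p-h)@e,p[2]-.088))
E
python3 m.py
```

```text
t 26.2 pinch [ 0.6969 -0.0127  0.3168] yawy 6.7 j6 -0.22 w 0.0235 gf 25.0 F [1.1 0.2 2.2]
offset [-0.003 -0.004  0.026] turn 0.0
angle 0.0007438257660527604 r 0.22883907027872166
```

The bar is held (23.5 mm, 25 N). I'll pull along the 225 mm arc to about 0.7 rad first.

Emit:
{"method": "arm_command", "body": {"jaw": [0.15, 0.15, 0.15, 0.15, 0.15, 0.15, 0.15, 0.15], "offset": [[0, -0.15, 0.008], [0, -0.298, 0.03], [0, -0.443, 0.067], [0, -0.584, 0.118], [0, -0.719, 0.184], [0, -0.847, 0.262], [0, -0.966, 0.353], [0, -0.966, 0.353]], "turn": [0, 0, 0, 0, 0, 0, 0, 0]}}

```text
time_s: 27.2
tool_pos: [0.5518, -0.0293, 0.444]
tcp_rot: [-0.0, 0.665, 0.747, 0.001]
ft_force: [1.4, 2.2, 2.1]
gripper_width: 0.0232
grasp_force: 25.0
```

```bash
python3 m.py
```

```text
t 27.2 pinch [ 0.5518 -0.0292  0.2636] yawy 6.7 j6 -0.27 w 0.0232 gf 25.0 F [1.4 2.2 2.1]
offset [-0.005  0.968 -0.329] turn 0.0
angle 0.6940432374314571 r 0.2284701335833673
```

Emit:
{"method": "arm_command", "body": {"jaw": [0.15, 0.15, 0.15, 0.15, 0.15, 0.15, 0.15, 0.15], "offset": [[0, -0.11, 0.102], [0, -0.208, 0.215], [0, -0.295, 0.337], [0, -0.37, 0.467], [0, -0.431, 0.604], [0, -0.479, 0.746], [0, -0.497, 0.819], [0, -0.497, 0.819]], "turn": [0, 0, 0, 0, 0, 0, 0, 0]}}

```text
time_s: 28.2
tool_pos: [0.4799, -0.0379, 0.3222]
tcp_rot: [0.002, 0.664, 0.747, 0.002]
ft_force: [5.1, 3.4, 4.2]
gripper_width: 0.0235
grasp_force: 25.0
```

```bash
python3 m.py
```

```text
t 28.2 pinch [ 0.4809 -0.0377  0.1418] yawy 6.7 j6 -0.31 w 0.0235 gf 25.0 F [5.1 3.4 4.2]
offset [-0.004  1.456 -1.133] turn 0.0001
angle 1.3282702350583695 r 0.22415611187144913
```

Emit:
{"method": "arm_command", "body": {"jaw": [0.15, 0.15, 0.15, 0.15, 0.15, 0.15, 0.15, 0.15], "offset": [[0, -0.012, 0.05], [0, -0.022, 0.12], [0, -0.03, 0.19], [0, -0.035, 0.25], [0, -0.037, 0.29], [0, -0.037, 0.32], [0, -0.037, 0.335], [0, -0.037, 0.335]], "turn": [0, 0, 0, 0, 0, 0, 0, 0], "squeeze": 40}}

```text
time_s: 29.2
tool_pos: [0.4741, -0.0386, 0.2738]
tcp_rot: [0.001, 0.664, 0.747, 0.002]
ft_force: [-1.0, 4.4, 10.6]
gripper_width: 0.0232
grasp_force: 40.0
```

```bash
cat >> m.py <<'E'
print(env.read_state()['ft_force'])
im,P=get('side')
m=(P[...,2]>.03)&(P[...,2]<.13)&(P[...,0]>.44)&(P[...,0]<.72)&(P[...,1]>.06)&(P[...,1]<.14); Q=P[m]
# near side bar of the arm: top edge height against x
for x in np.arange(.46,.72,.03):
    k=Q[abs(Q[:,0]-x)<.006]; print(round(x,2),len(k),k[:,2].max().round(4) if len(k) else '')
E
python3 m.py
```

```text
t 29.2 pinch [ 0.4748 -0.0384  0.0934] yawy 6.7 j6 -0.32 w 0.0232 gf 40.0 F [-1.   4.4 10.6]
offset [-0.004  1.494 -1.459] turn 0.0001
angle 1.5467947722655604 r 0.2238333278246711
[-0.97811268  4.40064805 10.63802227]
0.46 0 
0.49 1 0.0302
0.52 0 
0.55 0 
0.58 0 
0.61 1 0.0905
0.64 22 0.1026
0.67 139 0.1138
0.7 124 0.1152
```

Nearly home, at 10.6 N. I'll push on until the stop is felt.

Emit:
{"method": "arm_command", "body": {"jaw": [0.15, 0.15, 0.15, 0.15], "offset": [[0, 0, 0.01], [0, 0, 0.02], [0, 0, 0.02], [0, 0, 0.02]], "turn": [0, 0, 0, 0], "squeeze": 50}}

```text
time_s: 29.75
tool_pos: [0.4741, -0.0386, 0.2714]
tcp_rot: [0.001, 0.664, 0.747, 0.002]
ft_force: [-4.5, 4.1, 12.4]
gripper_width: 0.0225
grasp_force: 50.0
```

```bash
cat >> m.py <<'E'
cv2.imwrite('pics/s_%d.png'%(s['time_s']*10),cv2.resize(im['frame'][180:330,200:400],(800,600),interpolation=3)[:,:,::-1])
E
python3 m.py | head -4; ls pics
```

```text
t 29.75 pinch [ 0.4747 -0.0384  0.091 ] yawy 6.7 j6 -0.32 w 0.0225 gf 50.0 F [-4.5  4.1 12.4]
offset [-0.004  1.495 -1.474] turn 0.0001
angle 1.5574036700913532 r 0.223797806172207
[-4.54019585  4.06946553 12.37893498]
crop1.png
s2.png
s3.png
s_297.png
side0.png
top0.png
w1.png
w2.png
w3.png
w4.png
w5.png
```

Emit:
{"method": "arm_command", "body": {"jaw": [0.15, 0.15, 0.15, 0.15], "offset": [[0, 0, 0.01], [0, 0, 0.02], [0, 0, 0.02], [0, 0, 0.02]], "turn": [0, 0, 0, 0]}}

```text
time_s: 30.3
tool_pos: [0.474, -0.0386, 0.2683]
tcp_rot: [0.001, 0.664, 0.747, 0.002]
ft_force: [-4.0, 3.5, 13.3]
gripper_width: 0.0229
grasp_force: 50.0
```

```bash
python3 m.py | head -4
```

```text
t 30.3 pinch [ 0.4747 -0.0384  0.0879] yawy 6.7 j6 -0.32 w 0.0229 gf 50.0 F [-4.   3.5 13.3]
offset [-0.004  1.495 -1.495] turn 0.0001
angle 1.5711896504149425 r 0.2238478656904462
[-4.03526803  3.53283668 13.30208298]
```

Emit:
{"method": "arm_command", "body": {"jaw": [0.15, 0.15, 0.15, 0.15], "offset": [[0, 0, 0.01], [0, 0, 0.02], [0, 0, 0.02], [0, 0, 0.02]], "turn": [0, 0, 0, 0]}}

```text
time_s: 30.85
tool_pos: [0.474, -0.0386, 0.2662]
tcp_rot: [0.001, 0.664, 0.747, 0.002]
ft_force: [-4.7, 4.0, 17.4]
gripper_width: 0.0227
grasp_force: 50.0
```

```bash
python3 m.py | head -4;ls pics|grep s_
```

```text
t 30.85 pinch [ 0.4747 -0.0385  0.0858] yawy 6.7 j6 -0.32 w 0.0227 gf 50.0 F [-4.7  4.  17.4]
offset [-0.004  1.495 -1.509] turn 0.0001
angle 1.580407796312162 r 0.2238471480378068
[-4.71757826  3.96378526 17.38403216]
s_297.png
s_303.png
s_308.png
```

Emit:
{"method": "arm_command", "body": {"jaw": [0.15, 0.15, 0.15, 0.15], "offset": [[0, 0, 0.01], [0, 0, 0.02], [0, 0, 0.02], [0, 0, 0.02]], "turn": [0, 0, 0, 0]}}

```text
time_s: 31.4
tool_pos: [0.474, -0.0386, 0.2652]
tcp_rot: [0.001, 0.664, 0.747, 0.002]
ft_force: [-8.6, 4.9, 26.6]
gripper_width: 0.0228
grasp_force: 50.0
```

```bash
python3 m.py | head -4; ls pics|grep s_
```

```text
t 31.4 pinch [ 0.4747 -0.0385  0.0848] yawy 6.7 j6 -0.32 w 0.0228 gf 50.0 F [-8.6  4.9 26.6]
offset [-0.005  1.496 -1.515] turn 0.0001
angle 1.585086006339524 r 0.2238338880556922
[-8.56552696  4.91934962 26.55479025]
s_297.png
s_303.png
s_308.png
s_314.png
```

View pics/s_308.png

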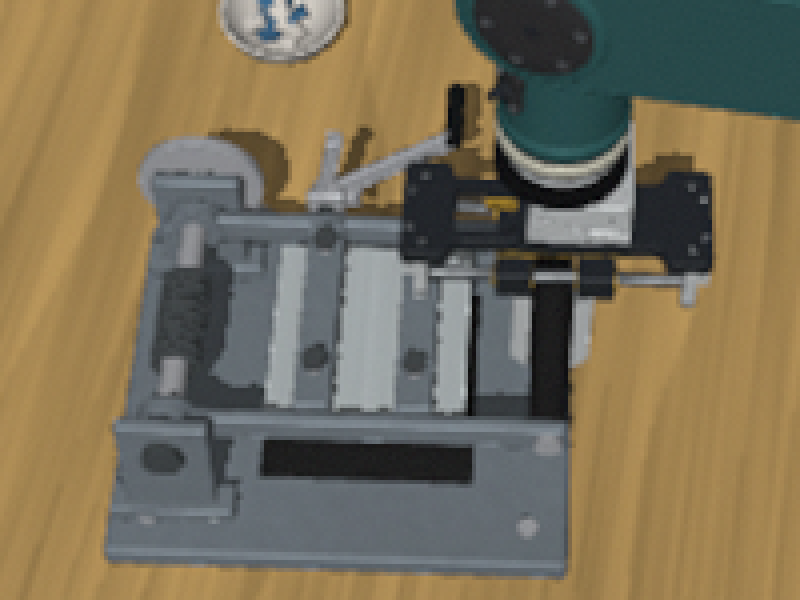

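The view shows the arm level: the side bar runs straight across at row 425, the platen is over the pile, the catch pin at (457,115) is still over, and the fingers are on the black bar at (550,340). The force rose to 27 N with under 1 mm of travel, so the arm is on its stop. I'll hand in while holding.

```bash
python3 -c "
from plant import close_job
print(close_job())"
```

```text
the job is handed in; nothing more can be done
None
```

The job is handed in: panel and block sit flush on the backing board, the catch was flipped before the bar was pulled, and the gripper still holds the bar down at its stop (27 N, about 31 s used); no verdict came back.

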